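# Press the microscope bushes home

## Robot

A 7-joint arm with a two-finger parallel gripper is mounted at the origin on the work surface. World frame = base frame: x ahead of the robot, y to its left, z up, the work surface at z = 0. Lengths are in m, angles in degrees, forces in N, time in s.
With the tool pointing down it reaches from about 0.4 to 0.85 m from the base axis. Payload 4.4 kg.
Tool frame: the origin (TCP) lies on the centre line of the jaws, within the pads' length; the fingertips stand 19 mm ahead of it and the grasp point (between the pads) is the TCP; z points along the fingers, y is the direction in which the jaws open and shut (so a half turn about z gives the same grasp; the last joint's range is limited). The gripper opens to 94 mm and grips with 3 to 60 N. Pads are 16 mm wide; open, the fingers measure 119 mm over their backs; the gripper's body (75 mm by 177 mm) begins 78 mm behind the grasp point.
Start: joints at [-69.889, 36.005, 2.206, 86.941, -1.547, 57.084, -1.146], TCP at [0.263, 0.594, 0.224] pointing down, gripper open.
Joint ranges: [-175.42, 175.42], [-21.48, 121.26], [-71.46, 75.88], [10.55, 141.38], [-63.04, 243.04], [13.31, 113.54], [-168.57, 168.57]. Speed limits (degrees/s): [147.25, 147.25, 180, 180, 180, 180, 180].

## Interface

Orientations are given as [roll, pitch, yaw] about the fixed x, y, z axes, in that order (R = Rz(yaw) Ry(pitch) Rx(roll)).
In Python, from plant import sensors, viewer, arm gives the robot as it stands.
- The arm moves only by the tool play_rows, never from a script. Its arguments are lists of equal length, an entry for each row: "hand": the finger opening in mm, from 0 to 94; "translation": the shift along the tool's x, y, z in mm, a list of three; "twist": the turn about the tool's z in rad. A call has exactly 8 rows; each row is the pose to reach, as a shift and turn from the pose commanded when the call began, along the tool's axes at that moment; what a row does not reach only later rows make up. A row lasts 1/10 s, in which the tool goes at most 50 mm and 8.59 degrees, less where a joint would pass 70% of its speed; a pose out of reach is approached as far as the arm can. A call with a gripper value outside its range is refused whole. The fingers move at their own pace and stop on an object; "newtons" is the grip in N (left out, the last holds). Time passes only in rows, so rows that repeat a pose let the fingers close, or fill a call up. It gives the time, the measured TCP pose, the force and the opening at its end, in the units of the state.
- sensors.get_state(): the state, without advancing time (a new reading comes with each control period).
- viewer.capture(name): name is "scene" or "top" or "wrist"; returns the picture (400x640x3 uint8, red, green, blue); there is no depth.
- viewer.camera_info(name): a dict with "fovy" (degrees; the focal length in pixels is half the picture's height over the tangent of half this angle, whatever the lens; pixels are square), "cx", "cy" (the principal point, pixels), "extrinsics" (4x4, takes a point from camera to world coordinates); the wrist camera has in their place "hand_eye" (4x4, takes a point from camera to tool coordinates, whose origin is the TCP and whose axes are the flange's). Camera axes: x right, y up, looking along -z (the intrinsics and any distortion apply to the point x, -y, -z); pixel columns grow to the right and rows downward; lengths in m; the calibration is good to about 2 mm. A picture is of the moment at which its call begins: read the wrist's pose just before it. camera_info takes no time and is no camera call.
- arm.sign_off(): hands the job in, once; it reports no verdict.
The state is a dict: "t": time; "joint_pos": joint angles; "qd": joint speeds; "joint_torque": joint torques, N m; "eef_pos": TCP position; "tcp_rot": TCP orientation; "wrist_force": force on the tool from outside, world axes, zero at the start; "torque": the same for the moment, N m; "finger_gap": opening from 0.0 (shut) to 1.0 (fully open).
Only numpy, scipy, OpenCV 4.12 (cv2) and the standard library are available. Lean on these libraries where they do the work, as an engineer would, in place of code of your own. Each camera call takes 0.05 s, during which the arm holds its last target.

## Task

Two microscope stand parts, the round pillar foot and the block-shaped focus carrier, each lie in a jig with a brass bush only started in its bore. Press both bushes straight down until their flanges rest fully on the housings: stop as soon as you feel the resistance climb at the shoulder, and never push a bush harder than 35 N. Leave the other things on the bench where they are.

Things in the scene. Friction and masses are not known exactly. Their poses are not given: they have to be found in the camera images.
- foot_jig: (all sizes in mm) dark steel jig plate fixed to the table, 150 (its x) x 120 (its y), top at 12, with a black rubber pad up to 20, carrying the pillar foot at its centre. Origin: centre of the underside, on the table. It may stand left or right and be turned
- pillar_foot: light grey cast round foot, 112 in diameter at the bottom, 92 at the top, 40 high, bore in the middle of its top, on its rubber pad, which gives about 1 mm per 5 N (6 at most) and springs back. Origin: centre of its underside, z up; it is 20 above the table when unloaded
- foot_bush: brass bush started in the pillar foot: flange 72 diameter, 8 thick, closed flat top; barrel 56 diameter. Origin on its axis at the flange's underside, z up; the top to push on is 8 above it. Slides only down, stays where left. Starts 14 to 24 above home; home = underside on the housing's top face (origin 40 above the housing's). Moves at about 6 N; once home force climbs about 5 N per mm. Over 35 N spoils it
- carrier_jig: the same kind of jig plate as foot_jig, carrying the focus carrier at its centre; the two may have swapped places
- focus_carrier: light grey block, 104 (its x) x 84 (its y) x 65 high, bore in the middle of its top, a black knob on its +y side (18 out) and a steel stud on its -x side, on its rubber pad, which gives about 1 mm per 5 N (6 at most) and springs back. Origin: centre of its underside, z up; it is 20 above the table when unloaded
- carrier_bush: brass bush started in the focus carrier: flange 72 diameter, 8 thick, closed flat top; barrel 56 diameter. Origin on its axis at the flange's underside, z up; the top to push on is 8 above it. Slides only down, stays where left. Starts 14 to 24 above home; home = underside on the housing's top face (origin 65 above the housing's). Moves at about 9 N; once home force climbs about 5 N per mm. Over 35 N spoils it
- eyepiece: a microscope eyepiece standing upright between the two jigs, steel tube with black eyecup, 75 high, 37 across; leave it alone (origin: underside centre)
- lens_cleaner: a small bottle, 120 high, 48 across; leave it alone (origin: underside centre)
- sample_dish: a shallow white dish, 90 across, 18 high; leave it alone (origin: underside centre)
- rock_sample: a rock specimen, about 72 across, 38 high; leave it alone (origin: underside centre)
Mind the look-alikes: they are no part of the job. Leave any green look-alike of the carrier_jig alone.

How it is judged:
By the outcome, as a careful person would: the job done as asked, in the order asked, and still so for the second after the job is handed in, with the robot touching nothing.
It also fails if it takes over 42 s, if anything falls off the work surface, if the arm or the gripper's body presses on something with over 40 N, if the wrist force passes 120 N, or if a joint passes its speed limit or range.

## Working session

There is one attempt and no reset: what is moved stays moved. The work goes in short steps, Python scripts to look and compute and a tool call to move; the robot and the scene stay as the last step left them, time stands still between calls to the robot, and variables do not carry over. Pictures are saved under pics/ and viewed, and the job is handed in when it is done.

Besides the shell and the picture viewer there is one more tool, called after ">>>" as name(argument=value, ...) on one line, values as JSON. play_rows: Moves the arm, as the interface text tells. Its arguments: {"type":"object","properties":{"hand":{"type":"array"},"translation":{"type":"array"},"twist":{"type":"array"},"newtons":{"type":"number"}},"required":["hand","translation","twist"]}

```bash
mkdir -p pics; ls; python3 - <<'E'
from plant import sensors, viewer, arm
import cv2,numpy as np
np.set_printoptions(precision=4,suppress=True)
s=sensors.get_state();print(s)
for n in ["scene","top","wrist"]:
    print(n,viewer.camera_info(n))
for n in ["scene","top"]:
    cv2.imwrite(f"pics/{n}0.png",viewer.capture(n)[:,:,::-1])
E
```

```text
pics
{'t': 0.0, 'joint_pos': array([-69.8905,  36.0568,   2.2032,  86.9967,  -1.5464,  57.083 ,
        -1.144 ]), 'qd': array([ 0.0871,  0.0184, -0.082 , -0.0313,  0.0388, -0.0093, -0.0613]), 'joint_torque': array([ -0.0001, -54.9723,   1.1434, -18.664 ,  -0.0523,   0.0235,
         0.0002]), 'eef_pos': array([0.2629, 0.5938, 0.2236]), 'tcp_rot': array([-179.8932,    0.0022,  156.1221]), 'wrist_force': array([-0.2564, -0.3689, -0.4972]), 'torque': array([-0.0407, -0.0282, -0.0392]), 'finger_gap': 0.9967266376512961}
scene {'fovy': 49.89872291989878, 'cx': 318.5130823590431, 'cy': 193.34371596716255, 'extrinsics': array([[ 0.051 , -0.599 ,  0.7991,  1.3652],
       [ 0.9986,  0.0388, -0.0346, -0.0591],
       [-0.0103,  0.7998,  0.6002,  0.7557],
       [ 0.    ,  0.    ,  0.    ,  1.    ]])}
top {'fovy': 52.72907620217947, 'cx': 323.6703222307725, 'cy': 204.37368683496044, 'extrinsics': array([[ 0.0201,  0.985 , -0.1712,  0.3008],
       [-0.9998,  0.0207,  0.0017, -0.0063],
       [ 0.0052,  0.1711,  0.9852,  1.2601],
       [ 0.    ,  0.    ,  0.    ,  1.    ]])}
wrist {'fovy': 63.74658616918158, 'cx': 323.14915378814277, 'cy': 200.42377885135372, 'hand_eye': array([[-0.0001,  0.9661,  0.2581,  0.075 ],
       [ 1.    ,  0.0005, -0.0016, -0.0008],
       [-0.0017,  0.2581, -0.9661, -0.1612],
       [ 0.    ,  0.    ,  0.    ,  1.    ]])}
```

View pics/scene0.png

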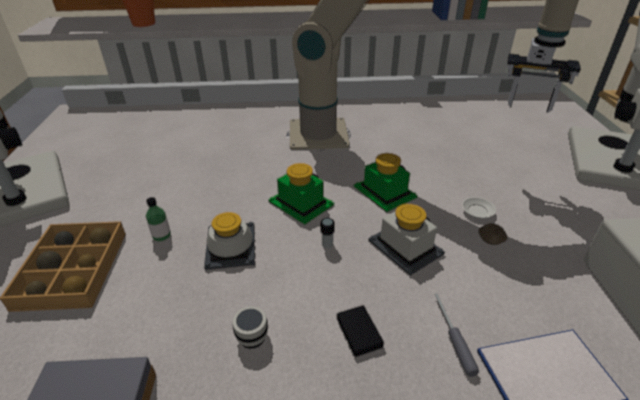

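View pics/top0.png

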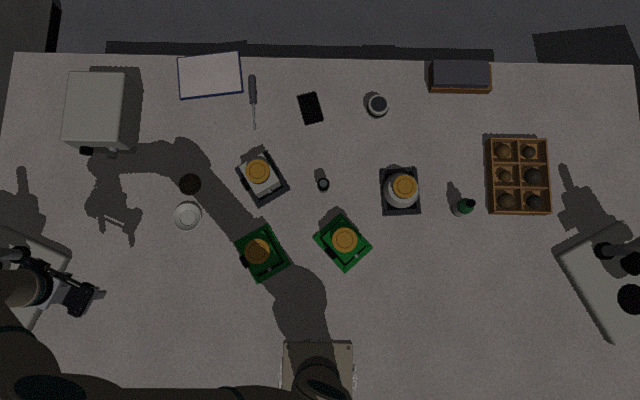

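```bash
cat > h.py <<'E'
import cv2,numpy as np
from plant import viewer
def info(n):
    return viewer.camera_info(n)
def ray(n,uv,E=None):
    i=info(n);f=200/np.tan(np.radians(i['fovy']/2))
    E=i['extrinsics'] if E is None else E
    d=np.array([(uv[0]-i['cx'])/f,-(uv[1]-i['cy'])/f,-1])
    return E[:3,3],E[:3,:3]@d
def proj(n,P,E=None):
    i=info(n);f=200/np.tan(np.radians(i['fovy']/2))
    E=i['extrinsics'] if E is None else E
    p=(np.asarray(P)-E[:3,3])@E[:3,:3]
    return np.stack([i['cx']+f*p[...,0]/-p[...,2], i['cy']-f*p[...,1]/-p[...,2]],-1)
def atz(n,uv,z,E=None):
    o,d=ray(n,uv,E);return o+d*(z-o[2])/d[2]
E
python3 - <<'E'
from h import *
np.set_printoptions(precision=4,suppress=True)
for n,bx in [("top",[(404,187),(258,170)]),("scene",[(228,222),(410,215)])]:
    im=cv2.imread(f"pics/{n}0.png");hsv=cv2.cvtColor(im,cv2.COLOR_BGR2HSV)
    m=cv2.inRange(hsv,(12,110,60),(30,255,255))
    c=cv2.connectedComponentsWithStats(m)
    for k in range(1,c[0]):
        if c[2][k,4]>60: print(n,c[2][k],c[3][k])
    x=cv2.resize(im[130:280,180:480] if n=="top" else im[180:290,180:460],None,fx=2.6,fy=2.6,interpolation=cv2.INTER_CUBIC)
    cv2.imwrite(f"pics/{n}z.png",x)
for uv,z in [((404,187),.087),((258,170),.112)]: print(atz("top",uv,z))
for uv,z in [((228,220),.087),((410,214),.112)]: print(atz("scene",uv,z))
E
```

```text
top [438  65  54  25 113] [475.5398  84.2301]
top [ 490  138   63   77 1395] [517.1097 172.7247]
top [245 159  25  24 460] [256.9891 170.5304]
top [393 175  24  24 442] [404.3778 186.0452]
top [332 228  25  25 488] [344.0902 239.6086]
top [254 239  16  14  92] [262.7609 244.2935]
scene [ 53   0  73  11 596] [85.8775  4.599 ]
scene [153   0 167   9 975] [227.6862   2.8769]
scene [369   0  38   3 102] [386.9706   0.9902]
scene [464   0   9  19 116] [467.8103   8.8017]
scene [600  71  29  35 227] [613.4405  92.4581]
scene [376 154  24  20 394] [387.5584 163.0761]
scene [287 163  26  22 441] [299.3401 173.22  ]
scene [395 203  32  27 637] [410.1491 215.7739]
scene [212 212  29  25 556] [226.3058 223.6187]
scene [   0  223  125   88 6157] [ 65.7167 269.0971]
[ 0.5621 -0.2463  0.087 ]
[0.5984 0.1861 0.112 ]
[ 0.5672 -0.243   0.087 ]
[0.6022 0.1872 0.112 ]
```

View pics/topz.png

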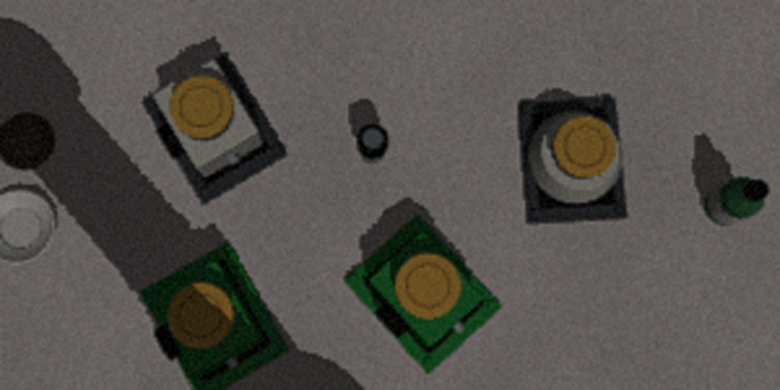

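View pics/scenez.png

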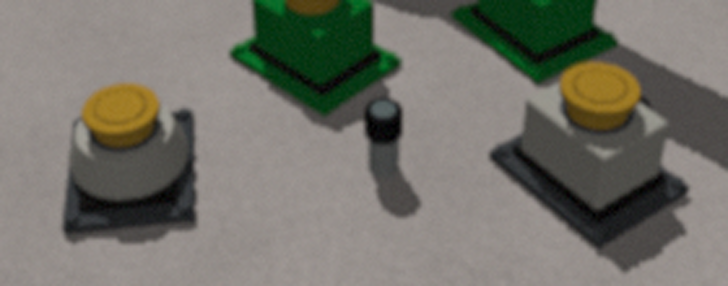

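```bash
cat >> h.py <<'E'
from plant import sensors
from scipy.spatial.transform import Rotation as Ro
def rel(P):
    s=sensors.get_state();R=Ro.from_euler('xyz',s['tcp_rot'],degrees=True).as_matrix()
    return R.T@(np.array(P)-s['eef_pos'])*1000
def wristE():
    s=sensors.get_state();T=np.eye(4);T[:3,:3]=Ro.from_euler('xyz',s['tcp_rot'],degrees=True).as_matrix();T[:3,3]=s['eef_pos']
    return T@info("wrist")['hand_eye']
E
python3 -c "
from h import *
print(rel((.564,-.245,.22)))"
```

```text
[-614.91507901 -645.20857129    4.72400699]
```

>>> play_rows(hand=[0, 0, 0, 0, 0, 0, 0, 0], newtons=30, translation=[[-34, -35.7, 0], [-68, -71.4, 0], [-102, -107, 0], [-136, -142.8, 0], [-170, -178.5, 0], [-204, -214, 0], [-238, -250, 0], [-272, -285.5, 0]], twist=[0, 0, 0, 0, 0, 0, 0, 0])

```text
t: 0.9
eef_pos: [0.3964, 0.2212, 0.2244]
tcp_rot: [-180.0, -0.0, 156.1]
wrist_force: [1.1, -0.5, -0.7]
finger_gap: 0.357
```

>>> play_rows(hand=[0, 0, 0, 0, 0, 0, 0, 0], translation=[[-34, -35.7, 0], [-68, -71.4, 0], [-102, -107, 0], [-136, -142.8, 0], [-170, -178.5, 0], [-204, -214, 0], [-238, -250, 0], [-272, -285.5, 0]], twist=[0, 0, 0, 0, 0, 0, 0, 0])

```text
t: 1.7
eef_pos: [0.5295, -0.1499, 0.2242]
tcp_rot: [180.0, -0.0, 156.1]
wrist_force: [0.6, 0.0, -1.0]
finger_gap: 0.008
```

```bash
python3 - <<'E'
from h import *
np.set_printoptions(precision=4,suppress=True)
print(sensors.get_state()); E=wristE()
im=viewer.capture("wrist")[:,:,::-1].copy()
cv2.imwrite("pics/w0.png",im)
print(proj("wrist",[.564,-.245,.087],E)); print(rel((.564,-.245,.2)))
E
```

```text
{'t': 1.7, 'joint_pos': array([  8.2364,  27.9441,   6.8926, 103.1815,  -4.2805,  49.1566,
        83.2506]), 'qd': array([ 45.2371,  21.9741,   0.8992, -41.2563,  -3.0221,  18.9036,
        46.0497]), 'joint_torque': array([ -2.1257, -48.274 ,   2.8547, -14.1403,   0.2357,  -0.0813,
        -0.7915]), 'eef_pos': array([ 0.5295, -0.1499,  0.2242]), 'tcp_rot': array([179.9923,  -0.033 , 156.1146]), 'wrist_force': array([ 0.576 ,  0.0292, -0.9816]), 'torque': array([ 0.0111, -0.0959,  0.004 ]), 'finger_gap': 0.008403648394471643}
[251.369  262.8511]
[-64.2737 -63.323   25.3315]
```

View pics/w0.png

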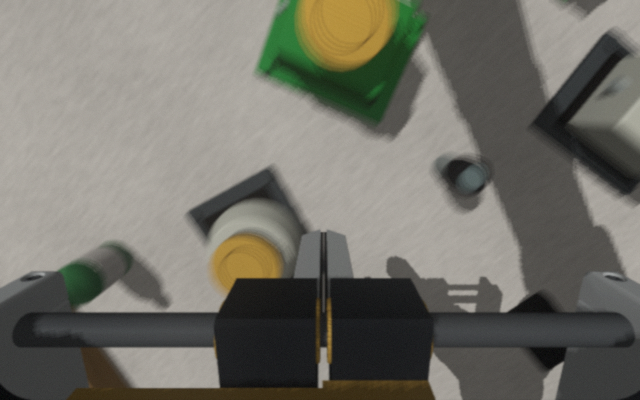

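>>> play_rows(hand=[0, 0, 0, 0, 0, 0, 0, 0], translation=[[-34, -35.7, 0], [-68, -71, 0], [-71, -74, 30], [-71, -74, 60], [-71, -74, 80], [-71, -74, 80], [-71, -74, 80], [-71, -74, 80]], twist=[0, 0, 0, 0, 0, 0, 0, 0])

```text
t: 2.55
eef_pos: [0.5652, -0.2446, 0.1458]
tcp_rot: [180.0, 0.1, 156.1]
wrist_force: [0.7, -0.5, 0.4]
finger_gap: 0.005
```

```bash
python3 - <<'E'
from h import *
np.set_printoptions(precision=4,suppress=True)
s=sensors.get_state();print(s['eef_pos'],s['tcp_rot'],s['wrist_force']); E=wristE()
for n in ["wrist","scene","top"]:
    im=viewer.capture(n)[:,:,::-1].copy()
    if n=="scene": im=cv2.resize(im[150:290,130:330],None,fx=3,fy=3,interpolation=cv2.INTER_CUBIC)
    if n=="top": im=cv2.resize(im[130:250,330:490],None,fx=3,fy=3,interpolation=cv2.INTER_CUBIC)
    cv2.imwrite(f"pics/{n}1.png",im)
print(proj("wrist",[.564,-.245,.087],E)); print(rel((.564,-.245,.2)))
E
```

```text
[ 0.5652 -0.2446  0.1458] [179.9984   0.1246 156.1283] [ 0.6766 -0.4621  0.3662]
[322.6537 220.7319]
[  0.7088  -0.8306 -54.2397]
```

View pics/wrist1.png

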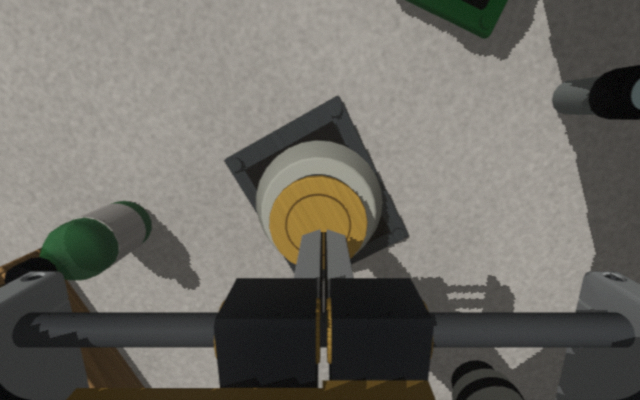

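View pics/scene1.png

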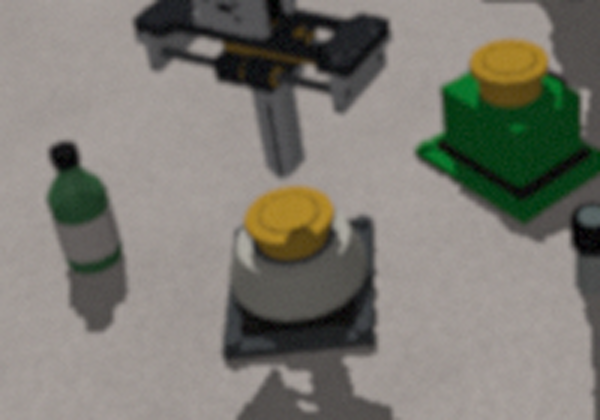

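>>> play_rows(hand=[0, 0, 0, 0, 0, 0, 0, 0], translation=[[-1, -2, 10], [-1.5, -2.5, 20], [-1.5, -2.5, 28], [-1.5, -2.5, 34], [-1.5, -2.5, 37], [-1.5, -2.5, 40], [-1.5, -2.5, 43], [-1.5, -2.5, 45]], twist=[0, 0, 0, 0, 0, 0, 0, 0])

```text
t: 3.5
eef_pos: [0.5645, -0.2472, 0.0997]
tcp_rot: [180.0, -0.0, 156.1]
wrist_force: [-2.3, 1.1, 4.2]
finger_gap: 0.006
```

>>> play_rows(hand=[0, 0, 0, 0, 0, 0, 0, 0], translation=[[0, 0, 1], [0, 0, 2], [0, 0, 3], [0, 0, 4], [0, 0, 5], [0, 0, 6], [0, 0, 6], [0, 0, 6]], twist=[0, 0, 0, 0, 0, 0, 0, 0])

```text
t: 4.3
eef_pos: [0.5645, -0.2472, 0.0933]
tcp_rot: [-180.0, -0.0, 156.1]
wrist_force: [-2.5, 1.0, 2.8]
finger_gap: 0.003
```

>>> play_rows(hand=[0, 0, 0, 0, 0, 0, 0, 0], translation=[[0, 0, 0.5], [0, 0, 1], [0, 0, 1.5], [0, 0, 2], [0, 0, 2.5], [0, 0, 3], [0, 0, 3.5], [0, 0, 4]], twist=[0, 0, 0, 0, 0, 0, 0, 0])

```text
t: 5.1
eef_pos: [0.5646, -0.2472, 0.0894]
tcp_rot: [180.0, -0.0, 156.1]
wrist_force: [-2.9, 1.7, 4.6]
finger_gap: 0.005
```

```bash
python3 - <<'E'
from h import *
np.set_printoptions(precision=4,suppress=True)
s=sensors.get_state();print(s['eef_pos'],s['tcp_rot'],s['wrist_force'],s['torque'],s['joint_torque']); E=wristE()
for n in ["wrist","scene"]:
    im=viewer.capture(n)[:,:,::-1].copy()
    if n=="scene": im=cv2.resize(im[150:290,130:330],None,fx=4,fy=4,interpolation=cv2.INTER_CUBIC)
    cv2.imwrite(f"pics/{n}2.png",im)
for i in range(3): viewer.capture("top"); print(sensors.get_state()['wrist_force'])
E
```

```text
[ 0.5646 -0.2472  0.0894] [179.9985  -0.0178 156.1174] [-2.8594  1.659   4.5619] [ 0.3626  0.7752 -0.0147] [  0.1364 -53.6388   2.2928 -14.7944   0.0352  -1.1691  -0.0007]
[-2.6716  1.8803  4.4857]
[-2.9552  1.5703  3.9469]
[-3.2422  1.5245  4.1502]
```

View pics/wrist2.png

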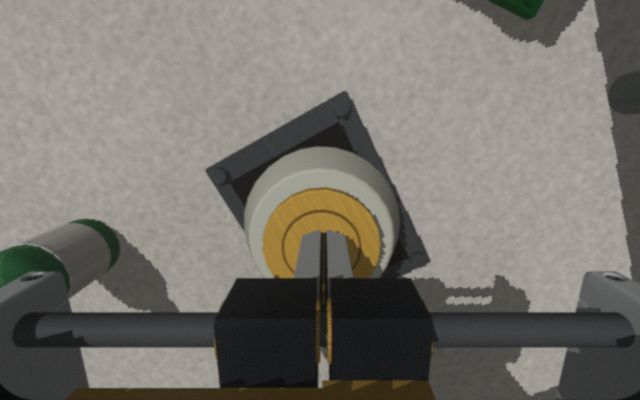

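View pics/scene2.png

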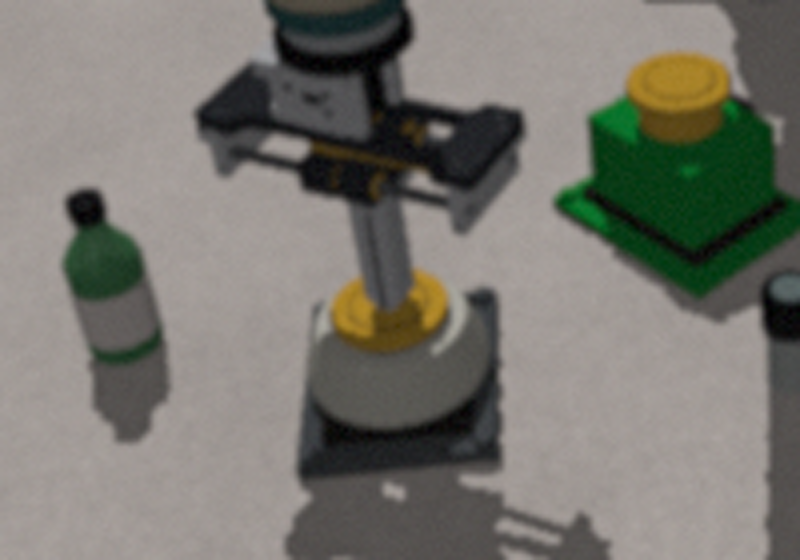

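>>> play_rows(hand=[0, 0, 0, 0, 0, 0, 0, 0], translation=[[0, 0, 0.5], [0, 0, 1], [0, 0, 1.5], [0, 0, 2], [0, 0, 2.5], [0, 0, 3], [0, 0, 3], [0, 0, 3]], twist=[0, 0, 0, 0, 0, 0, 0, 0])

```text
t: 6.15
eef_pos: [0.5646, -0.2472, 0.0865]
tcp_rot: [180.0, -0.0, 156.1]
wrist_force: [-4.4, 2.0, 6.1]
finger_gap: 0.009
```

>>> play_rows(hand=[0, 0, 0, 0, 0, 0, 0, 0], translation=[[0, 0, 0.3], [0, 0, 0.6], [0, 0, 0.9], [0, 0, 1.2], [0, 0, 1.5], [0, 0, 1.5], [0, 0, 1.5], [0, 0, 1.5]], twist=[0, 0, 0, 0, 0, 0, 0, 0])

```text
t: 6.95
eef_pos: [0.5646, -0.2472, 0.0857]
tcp_rot: [180.0, -0.0, 156.1]
wrist_force: [-4.1, 2.8, 9.4]
finger_gap: 0.004
```

>>> play_rows(hand=[0, 0, 0, 0, 0, 0, 0, 0], translation=[[0, 0, 0.3], [0, 0, 0.6], [0, 0, 0.9], [0, 0, 1.2], [0, 0, 1.5], [0, 0, 1.5], [0, 0, 1.5], [0, 0, 1.5]], twist=[0, 0, 0, 0, 0, 0, 0, 0])

```text
t: 7.75
eef_pos: [0.5646, -0.2472, 0.0847]
tcp_rot: [180.0, -0.0, 156.1]
wrist_force: [-6.4, 2.7, 14.0]
finger_gap: 0.006
```

>>> play_rows(hand=[0, 0, 0, 0, 0, 0, 0, 0], translation=[[0, 0, -10], [0, 0, -40], [0, 0, -80], [10, 29, -105], [26, 75, -105], [42, 121, -105], [58, 167, -105], [74, 213, -105]], twist=[0, 0, 0, 0, 0, 0, 0, 0])

```text
t: 8.55
eef_pos: [0.585, -0.0209, 0.1889]
tcp_rot: [179.9, 0.2, 156.1]
wrist_force: [0.3, 0.6, 0.3]
finger_gap: 0.003
```

>>> play_rows(hand=[0, 0, 0, 0, 0, 0, 0, 0], translation=[[15, 43, 0], [31, 89, 0], [47, 135, 0], [60, 172, 0], [69, 197, 0], [69, 198, 0], [69, 198, 10], [69, 198, 20]], twist=[0, 0, 0, 0, 0, 0, 0, 0])

```text
t: 9.35
eef_pos: [0.6011, 0.1843, 0.1678]
tcp_rot: [-180.0, 0.1, 156.0]
wrist_force: [0.1, -1.0, -0.1]
finger_gap: 0.005
```

```bash
python3 - <<'E'
from h import *
np.set_printoptions(precision=4,suppress=True)
s=sensors.get_state();print(s['eef_pos'],s['tcp_rot'],s['wrist_force']); E=wristE()
im=viewer.capture("wrist")[:,:,::-1].copy()
cv2.imwrite("pics/wrist3.png",im)
im=viewer.capture("scene")[:,:,::-1].copy()
im=cv2.resize(im[150:290,170:460],None,fx=2.7,fy=2.7,interpolation=cv2.INTER_CUBIC)
cv2.imwrite("pics/scene3.png",im)
print(proj("wrist",[.600,.187,.112],E)); print(rel((.6,.187,.135)))
E
```

```text
[0.6011 0.1843 0.1678] [-179.9703    0.095   155.9861] [ 0.0555 -0.9896 -0.1429]
[326.7616 220.5285]
[ 0.7619  3.2308 31.4278]
```

View pics/wrist3.png

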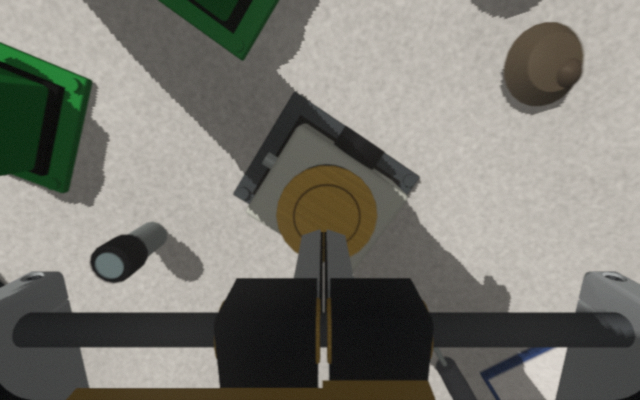

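View pics/scene3.png

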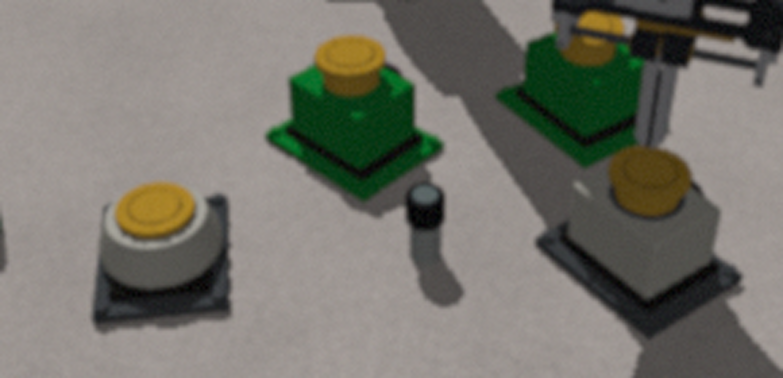

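>>> play_rows(hand=[0, 0, 0, 0, 0, 0, 0, 0], translation=[[2, 2, 8], [3, 3, 16], [3, 3, 23], [3, 3, 29], [3, 3, 32], [3, 3, 35], [3, 3, 38], [3, 3, 41]], twist=[0, 0, 0, 0, 0, 0, 0, 0])

```text
t: 10.25
eef_pos: [0.599, 0.1904, 0.1284]
tcp_rot: [180.0, 0.0, 156.1]
wrist_force: [-3.1, -1.0, 7.5]
finger_gap: 0.007
```

>>> play_rows(hand=[0, 0, 0, 0, 0, 0, 0, 0], translation=[[0, 0, 1], [0, 0, 2], [0, 0, 3], [0, 0, 4], [0, 0, 5], [0, 0, 6], [0, 0, 6.5], [0, 0, 7]], twist=[0, 0, 0, 0, 0, 0, 0, 0])

```text
t: 11.05
eef_pos: [0.599, 0.1904, 0.1217]
tcp_rot: [180.0, 0.0, 156.1]
wrist_force: [-2.0, -0.9, 7.1]
finger_gap: 0.006
```

>>> play_rows(hand=[0, 0, 0, 0, 0, 0, 0, 0], translation=[[0, 0, 1], [0, 0, 2], [0, 0, 3], [0, 0, 4], [0, 0, 5], [0, 0, 5.5], [0, 0, 6], [0, 0, 6]], twist=[0, 0, 0, 0, 0, 0, 0, 0])

```text
t: 11.85
eef_pos: [0.599, 0.1903, 0.1157]
tcp_rot: [180.0, 0.0, 156.1]
wrist_force: [-1.2, -0.4, 8.0]
finger_gap: 0.005
```

>>> play_rows(hand=[0, 0, 0, 0, 0, 0, 0, 0], translation=[[0, 0, 0.5], [0, 0, 1], [0, 0, 1.5], [0, 0, 2], [0, 0, 2.5], [0, 0, 2.5], [0, 0, 2.5], [0, 0, 2.5]], twist=[0, 0, 0, 0, 0, 0, 0, 0])

```text
t: 12.65
eef_pos: [0.599, 0.1904, 0.1132]
tcp_rot: [180.0, 0.0, 156.1]
wrist_force: [-2.9, -1.8, 7.7]
finger_gap: 0.006
```

>>> play_rows(hand=[0, 0, 0, 0, 0, 0, 0, 0], translation=[[0, 0, 0.5], [0, 0, 1], [0, 0, 1.5], [0, 0, 2], [0, 0, 2.5], [0, 0, 2.5], [0, 0, 2.5], [0, 0, 2.5]], twist=[0, 0, 0, 0, 0, 0, 0, 0])

```text
t: 13.45
eef_pos: [0.599, 0.1904, 0.1109]
tcp_rot: [180.0, 0.0, 156.1]
wrist_force: [-2.8, -0.7, 9.0]
finger_gap: 0.005
```

>>> play_rows(hand=[0, 0, 0, 0, 0, 0, 0, 0], translation=[[0, 0, 0.3], [0, 0, 0.6], [0, 0, 0.9], [0, 0, 1.2], [0, 0, 1.5], [0, 0, 1.5], [0, 0, 1.5], [0, 0, 1.5]], twist=[0, 0, 0, 0, 0, 0, 0, 0])

```text
t: 14.25
eef_pos: [0.599, 0.1904, 0.11]
tcp_rot: [180.0, 0.0, 156.1]
wrist_force: [-3.9, -1.1, 12.7]
finger_gap: 0.001
```

>>> play_rows(hand=[0, 0, 0, 0, 0, 0, 0, 0], translation=[[0, 0, 0.3], [0, 0, 0.6], [0, 0, 0.9], [0, 0, 1.2], [0, 0, 1.5], [0, 0, 1.5], [0, 0, 1.5], [0, 0, 1.5]], twist=[0, 0, 0, 0, 0, 0, 0, 0])

```text
t: 15.05
eef_pos: [0.599, 0.1904, 0.1092]
tcp_rot: [179.9, 0.0, 156.1]
wrist_force: [-5.4, -2.1, 16.2]
finger_gap: 0.007
```

>>> play_rows(hand=[0, 0, 0, 0, 0, 0, 0, 0], translation=[[0, 0, -10], [0, 0, -40], [0, 0, -80], [20, 0, -110], [60, 0, -120], [100, 0, -120], [130, 0, -120], [130, 0, -120]], twist=[0, 0, 0, 0, 0, 0, 0, 0])

```text
t: 15.85
eef_pos: [0.4758, 0.2457, 0.2269]
tcp_rot: [180.0, -0.2, 156.4]
wrist_force: [1.2, 0.8, -0.8]
finger_gap: 0.0
```

```bash
python3 - <<'E'
from h import *
im=viewer.capture("scene")[:,:,::-1].copy()
im=cv2.resize(im[150:290,170:460],None,fx=2.7,fy=2.7,interpolation=cv2.INTER_CUBIC)
cv2.imwrite("pics/scene4.png",im)
s=sensors.get_state();print(s['t'],s['eef_pos'],s['wrist_force'],s['qd'])
E
```

```text
15.9 [0.47846678 0.24440675 0.22697036] [ 0.37591868 -0.59160795 -0.23000981] [ 2.0425656   1.4736032   2.08562906 -2.64261968  0.6792623  -0.36544828
  0.50506515]
```

View pics/scene4.png

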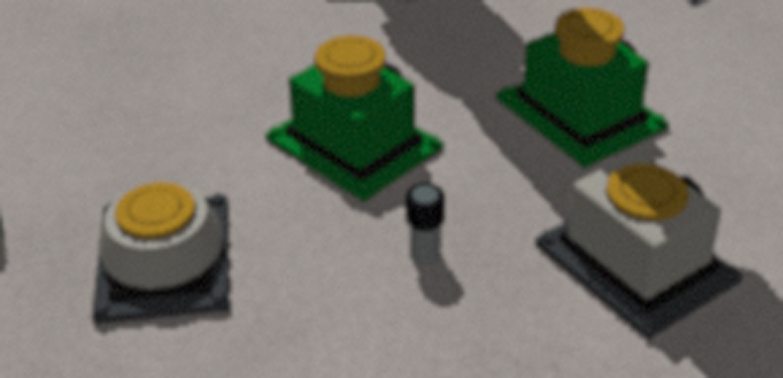

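The picture shows both brass flanges lying flat on their housings, foot at about (155,208) and carrier at (648,192). The green look-alikes and the eyepiece are unmoved.

```bash
python3 -c "
from plant import arm
print(arm.sign_off())"
```

```text
the job is handed in; nothing more can be done
None
```

I pressed both bushes home with the closed fingertips, the pillar foot first and then the focus carrier, and handed the job in at about 16 s of the 42 s allowed.

| Bush | Force while sliding | Force when I stopped | Climb at the shoulder | TCP height, pad load taken off | Expected at home |
|---|---|---|---|---|---|
| Foot | 3–6 N | 14 N | about 4–5 N/mm | 87.5 mm | 87 mm |
| Carrier | 7–9 N | 16 N | about 4 N/mm | 112.4 mm | 112 mm |

- **Force limit:** every downward force I read stayed well under 35 N. I only saw the force at the end of each move.
- **Final picture:** both flanges lie flat on their housings. The eyepiece and the green look-alikes are where they were. The bottle, dish and rock were outside that view, so I did not check them at the end. The arm stayed clear of them.
- **Disagreements:** the sliding forces read slightly lower than stated. The sensor also showed a sideways force of 2–7 N during pressing, which I could not explain. The wrist camera put the bush centres 2–4 mm from the fixed-camera estimate, so I shifted the press points by about that much.

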